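Raking-light exposure of a seal impression

ROBOT

A 6-joint arm with a two-finger parallel gripper is mounted at the origin on the work surface. World frame = base frame: x ahead of the robot, y to its left, z up, the work surface at z = 0. Lengths are in m, angles in degrees, forces in N, time in s.
With the tool pointing down it reaches from about 0.4 to 0.825 m from the base axis. Payload 7 kg.
Tool frame: the origin (TCP) lies midway between the tips of the shut fingers; the grasp point (between the pads) lies 19 mm behind it; z points along the fingers, y is the line along which they close (so a half turn about z gives the same grasp; the last joint's range is limited). The gripper opens to 85 mm and grips with 20 to 120 N. Pads are 22 mm wide; open, the fingers measure 114 mm over their backs; the gripper's body (76 mm by 85 mm) begins 54 mm behind the grasp point. The pads swing forward as they close: fully open they stand 13 mm farther back than shut.
Start: joints at [-54.196, 20.546, 0.682, 0, -70.136, -16.507], TCP at [0.223, -0.637, 0.193] pointing down, gripper open.
Joint ranges: [-176.03, 176.03], [-82.01, 121.73], [-58.28, 71.71], [-173.87, 95.51], [-174.79, -0.11], [-173.66, 173.66]. Speed limits (degrees/s): [136.94, 136.94, 172.46, 180, 180, 180].

INTERFACE

Orientations are given as a 3x3 rotation matrix whose columns are the frame's x, y, z axes.
In Python, from bench import ctrl, vision, order gives the robot as it stands.
- The arm moves only by the tool step_arm, never from a script. Its argument "commands" is a list of rows, each a list of 7 numbers: the opening, from 0 (shut) to 1 (fully open), then the shift along the world's x, y, z scaled (see below), then the turn, a rotation vector about the world's x, y, z scaled (see below). In form: [[claw, tx, ty, tz, ax, ay, az], ...]. A call has 1 to 20 rows; each row shifts and turns the commanded pose from where the row before left it; what a row does not reach is not made up. The controller multiplies each number of a shift by 0.03 m and each number of a turn by 6 degrees. A row lasts 1/10 s, in which the tool goes at most 50 mm and 8.59 degrees, less where a joint would pass 70% of its speed; a pose out of reach is approached as far as the arm can. A call with a number of a shift or a turn outside -1 to 1 is refused whole. A call with a gripper value outside its range is refused whole. The fingers move at their own pace and stop on an object; "force" is the grip in N (left out, the last holds). Time passes only in rows, so rows that do not move let the fingers close. It gives the time, the measured TCP pose, the force, the opening and the grip force at its end, in the units of the state.
- ctrl.read_state(): the state, without advancing time (a new reading comes with each control period).
- vision.snapshot(name): name is "scene" or "top" or "wrist"; returns a dict with "img" (420x560x3 uint8, red, green, blue), "intrinsics" (3x3 intrinsics, pixels), "cam_to_world" (4x4, takes a point from camera to world coordinates); the wrist camera has in their place "mount" (4x4, takes a point from camera to tool coordinates, whose origin is the TCP and whose axes are the flange's). Camera axes: x right, y up, looking along -z (the intrinsics and any distortion apply to the point x, -y, -z); pixel columns grow to the right and rows downward; lengths in m; the calibration is good to about 2 mm. A picture is of the moment at which its call begins: read the wrist's pose just before it. There is no depth.
- order.hand_in(): hands the job in; it is judged then, once.
Trained networks look in the newest picture that a camera, given by its name, has taken for a name from the list of things; names that differ only in an ending like _2 or _b are one class to them, and where a whole thing is asked for, a point or a joint stands for the part that bears it (a point fixed in the world has none). Each returns a list of dicts, best first, with "conf" (0 to 1); they miss things now and then, are a little off and sometimes report something else, mostly with a low value. They report only what shows in the picture. A call takes as long as a camera call. They do not tell look-alikes from the thing itself.
- vision.search_frame(camera, thing): "position" ([x, y, z] in m, in the coordinates of the camera as it stood for that picture, good to about 4 mm: the middle of the surface that is visible of it).
- vision.cut_out(camera, thing): "pixels" (420x560 bool, what is visible of it).
The state is a dict: "time_s": time; "joint_pos": joint angles; "joint_vel": joint speeds; "joint_efforts": joint torques, N m; "tcp_pos": TCP position; "tcp_rot": TCP orientation; "contact_force": force on the tool from outside, world axes, zero at the start; "moment": the same for the moment, N m; "gripper_width": opening from 0.0 (shut) to 1.0 (fully open); "grip_force": force on a finger pad.
Only numpy, scipy, OpenCV 4.12 (cv2) and the standard library are available. Lean on these libraries where they do the work, as an engineer would, in place of code of your own. Each camera call takes 0.05 s, during which the arm holds its last target. There are 200 camera calls.

TASK

Photograph the seal impression lying under the copy-stand camera in raking light from the left: press the left-hand rocker of the twin switch to put the left raking lamp on, next, so as never to be left in the dark, switch the overhead lamp off at the single switch, and only then push the round camera release button fully down and let it come up again. The right-hand raking lamp stays off the whole time. Only touch and press: do not pick up or shift the release or anything else that lies about.

Things in the scene. Friction and masses are not known exactly. Their poses are not given: they have to be found in the camera images.
- twin: Twin switch: surface-mounted ivory two-gang box on a dark wooden block, 85 mm (x) by 157 mm (y), 47 mm high to the frame, two square rockers side by side, each a shallow V pivoted across its middle so that one half lies level (pressed) and the other rises. Screwed to the board; place and yaw (within 0.3 rad) vary. Origin: middle of its underside; x away from the robot, y left.
- single: Single switch: the same with one rocker, 85 by 86 mm. Screwed to the board; place and yaw (within 0.3 rad) vary. Origin: middle of its underside; x away from the robot, y left.
- left_rocker_centre (a point): Middle of the left-hand (+y, left as the robot sees it) rocker of the twin switch: on its pivot line, 53 mm above the board, fixed to the frame (does not rock). Axes: x across the pivot line to the far half, y along it to the left, z up. Paddle heights: middle 53 mm, end of the raised half 58 mm, the pressed half level at 53 mm, frame 47 mm above the board.
- right_rocker_centre (a point): The same point of the right-hand (-y) rocker of the twin switch, 71 mm from the left one, same axes and heights. A 16 mm strip of frame lies between the two paddles.
- left_rocker (a joint): Left-hand rocker of the twin switch, for the left raking lamp, a 54 x 54 mm paddle. +0.09 rad = far half (switch's +x side) fully down = lamp ON; -0.09 = near half (robot's side) fully down = lamp OFF. It stays where it is left: press the raised half, 15 to 20 mm from the pivot line, down to its stop (1 to 2 N moves it). At the start off.
- right_rocker (a joint): Right-hand rocker of the twin switch, for the right raking lamp, a 54 x 54 mm paddle. +0.09 rad = far half (switch's +x side) fully down = lamp ON; -0.09 = near half (robot's side) fully down = lamp OFF. It stays where it is left: press the raised half, 15 to 20 mm from the pivot line, down to its stop (1 to 2 N moves it). At the start off.
- overhead_rocker_centre (a point): Middle of the single switch's rocker: on its pivot line, 53 mm above the board, fixed to the frame (does not rock). Axes: x across the pivot line to the far half, y along it to the left, z up. Paddle heights: middle 53 mm, end of the raised half 58 mm, the pressed half level at 53 mm, frame 47 mm above the board.
- overhead_rocker (a joint): The one rocker of the single switch, for the overhead lamp, a 54 x 54 mm paddle. +0.09 rad = far half (switch's +x side) fully down = lamp ON; -0.09 = near half (robot's side) fully down = lamp OFF. It stays where it is left: press the raised half, 15 to 20 mm from the pivot line, down to its stop (1 to 2 N moves it). At the start on.
- release_top (a point): Cordless camera release: a loose weighted black puck, 84 mm across and 28 mm high, about 0.45 kg, standing on the board, with a round grey cap 40 mm across in its middle. This point is the middle of the cap's top when up, 37 mm above the board (fixed to the puck); z up.
- release_cap (a joint): How far the release's cap is pressed, in m: 0 = up, 0.005 = fully down. It is sprung: 2.5 N starts it, 5 N holds it fully down, and it comes up by itself. Fully down, its top (32 mm above the board) still stands 4 mm above the puck.
- jar_mid (a point): Bystander: squat stoneware jar with a cork, 90 mm across, 80 mm high, standing; the point is half-way up on its axis.
- skippet_mid (a point): Bystander: round pewter seal box, 74 mm across, 31 mm high; the point is half-way up on its axis.
- dividers_mid (a point): Bystander: iron dividers lying flat, 145 mm long, 46 mm wide at the points, 8 mm high (10 mm at the joint); origin near the middle, 4 mm up, x towards the points.
- matrix_mid (a point): Bystander: small brass seal matrix standing on its face, 28 mm across, 51 mm high; the point is 25 mm up on its axis.
- loupe_mid (a point): Bystander: black stand loupe, 36 mm across, 40 mm high; the point is half-way up on its axis.
- cast_mid (a point): Bystander: round plaster cast lying flat, 58 mm across, 10 mm high; the point is half-way up at its middle.
- brush_grip (a point): Bystander: dusting brush, 170 mm long, lying flat; the point is on its handle.
Not all that is in view belongs to the job. What is shaped like the part that bears release_top but blue or green is not meant.

How it is judged:
By the outcome, as a careful person would: the job done as asked, in the order asked, and still so for the second after the job is handed in, with the robot touching nothing.
It also fails if it takes over 48 s, if anything falls off the work surface, if the arm or the gripper's body presses on something with over 40 N, if the wrist force passes 120 N, or if a joint passes its speed limit or range.

## Working session

There is one attempt and no reset: what is moved stays moved. The work goes in short steps, Python scripts to look and compute and a tool call to move; the robot and the scene stay as the last step left them, time stands still between calls to the robot, and variables do not carry over. Pictures are saved under pics/ and viewed, at most 10 in all, crops included, and the job is handed in when it is done.

Besides the shell and the picture viewer there is one more tool, called after ">>>" as name([rows], argument=value, ...), one row to a line, values as JSON. step_arm: Moves the arm, as the interface text tells. Its arguments: {"type":"object","properties":{"commands":{"type":"array"},"force":{"type":"number"}},"required":["commands"]}

```bash
mkdir -p pics
cat > h.py <<'E'
import numpy as np, cv2
from bench import ctrl, vision, order
def snap(cam,name=None):
    st=ctrl.read_state(); s=vision.snapshot(cam)
    if cam=="wrist":
        T=np.eye(4);T[:3,:3]=np.array(st["tcp_rot"]);T[:3,3]=st["tcp_pos"]; M=T@np.array(s["mount"])
    else: M=np.array(s["cam_to_world"])
    if name: cv2.imwrite(f"pics/{name}.png",s["img"][:,:,::-1])
    return s,M
def ray(s,M,u,v,z):
    K=np.array(s["intrinsics"]); d=np.linalg.solve(K,[u,v,1.]); d=M[:3,:3]@(d*[1,-1,-1]); o=M[:3,3]
    return o+d*(z-o[2])/d[2]
def proj(s,M,p):
    K=np.array(s["intrinsics"]); c=np.linalg.inv(M)@np.append(p,1); q=K@[c[0],-c[1],-c[2]]; return q[:2]/q[2]
E
python3 - <<'E'
from h import *
for cam in("top","scene"):
    s,M=snap(cam,cam+"0")
    print(cam,list(s.keys()),np.round(M[:3,3],3))
    for t in ["twin","single","left_rocker","right_rocker","overhead_rocker","release_top","jar_mid","skippet_mid","dividers_mid","matrix_mid","loupe_mid","cast_mid","brush_grip"]:
        r=vision.search_frame(cam,t)
        print(t,[(round(float(d["conf"]),2),np.round((M@np.append(d["position"],1))[:3],3).tolist()) for d in r[:4]])
print(ctrl.read_state())
E
```

```text
top ['img', 'intrinsics', 'cam_to_world'] [0.45  0.012 1.275]
twin [(0.96, [0.577, -0.001, 0.049])]
single [(0.78, [0.501, 0.271, 0.047])]
left_rocker [(0.68, [0.494, 0.272, 0.046]), (0.66, [0.582, 0.03, 0.051]), (0.45, [0.731, 0.014, 0.031])]
right_rocker [(0.8, [0.577, -0.039, 0.054])]
overhead_rocker [(0.88, [0.498, 0.276, 0.058]), (0.3, [0.579, -0.003, 0.049])]
release_top [(0.77, [0.546, -0.42, 0.03]), (0.61, [0.498, -0.287, 0.031]), (0.57, [0.579, -0.007, 0.048]), (0.56, [0.352, -0.262, 0.024])]
jar_mid [(0.69, [0.725, 0.248, 0.069])]
skippet_mid [(0.66, [0.73, 0.012, 0.031])]
dividers_mid [(0.7, [0.699, -0.2, 0.008])]
matrix_mid []
loupe_mid [(0.46, [0.404, -0.129, 0.041])]
cast_mid [(0.67, [0.389, -0.028, 0.01])]
brush_grip [(0.98, [0.631, 0.45, 0.018])]
scene ['img', 'intrinsics', 'cam_to_world'] [ 1.28  -0.156  1.125]
twin [(0.75, [0.597, -0.009, 0.043]), (0.46, [0.388, -0.031, 0.012])]
single [(0.97, [0.516, 0.263, 0.048])]
left_rocker [(0.91, [0.577, 0.024, 0.049])]
right_rocker [(0.86, [0.575, -0.046, 0.051])]
overhead_rocker [(0.92, [0.499, 0.273, 0.052])]
release_top [
[... 545 characters left out ...]
475e+01, -1.65074490e+01]), 'joint_vel': array([-0.03992201, -0.11368918,  0.00758717,  0.01533386,  0.01230959,
       -0.00921492]), 'joint_efforts': array([ 2.91135993e-04, -5.82993042e+01,  2.93658578e+01,  6.94201246e+00,
       -6.60883488e-04,  1.76636655e-05]), 'tcp_pos': array([ 0.22301671, -0.637043  ,  0.19260172]), 'tcp_rot': array([[-9.43813634e-01, -3.30478170e-01, -5.46008536e-05],
       [-3.30478171e-01,  9.43813635e-01,  1.82369392e-05],
       [ 4.55061198e-05,  3.52566622e-05, -9.99999998e-01]]), 'contact_force': array([ 0.25390371, -0.91030199,  1.50394352]), 'moment': array([-0.02752364, -0.00860717,  0.04209407]), 'grip_force': 0.0, 'gripper_width': 0.9992450881683476}
```

View pics/top0.png

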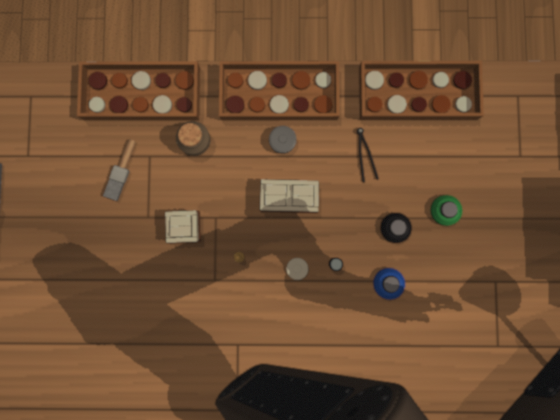

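View pics/scene0.png

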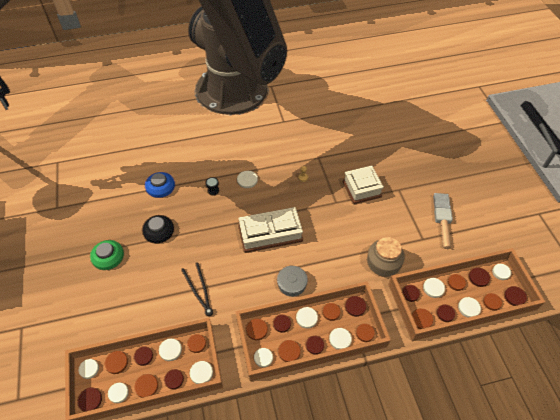

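The top picture shows the twin at about (290,195), the single at (182,227) and the black release at (397,227). The blue (390,284) and green (447,210) releases are look-alikes. Next I measure the yaws and centres.

Run:
```python
from h import *
for cam in("top","scene"):
    s,M=snap(cam)
    for t,z in [("twin",.047),("single",.047),("left_rocker",.054),("overhead_rocker",.054),("release_top",.037)]:
        for r in vision.cut_out(cam,t)[:3]:
            m=np.array(r["pixels"]).astype(np.uint8)
            c=max(cv2.findContours(m,0,2)[0],key=cv2.contourArea)[:,0]
            w=np.array([ray(s,M,u,v,z)[:2] for u,v in c],np.float32)
            (x,y),(a,b),an=cv2.minAreaRect(w)
            print(cam,t,round(r["conf"],2),"c %.3f %.3f size %.3f %.3f ang %.1f"%(x,y,a,b,an), np.round(c.mean(0)), s["img"][m>0].mean(0).round())
```

```text
top twin 0.98 c 0.577 -0.004 size 0.089 0.157 ang 0.2 [288. 195.] [143. 131. 107.]
top twin 0.32 c 0.731 0.249 size 0.094 0.086 ang 45.4 [193. 138.] [116.  87.  61.]
top single 0.59 c 0.497 0.272 size 0.083 0.089 ang 1.4 [180. 224.] [150. 137. 112.]
top left_rocker 0.72 c 0.581 0.030 size 0.052 0.052 ang 0.2 [275. 194.] [158. 146. 120.]
top overhead_rocker 0.67 c 0.714 -0.199 size 0.088 0.030 ang 8.8 [363. 144.] [58. 47. 39.]
top overhead_rocker 0.66 c 0.499 0.276 size 0.057 0.057 ang 1.1 [180. 223.] [162. 150. 122.]
top overhead_rocker 0.65 c 0.496 -0.285 size 0.036 0.036 ang 89.1 [398. 226.] [98. 91. 86.]
top release_top 0.75 c 0.543 -0.416 size 0.076 0.081 ang 0.2 [447. 210.] [57. 86. 55.]
top release_top 0.64 c 0.496 -0.285 size 0.076 0.081 ang 0.2 [397. 228.] [50. 45. 42.]
top release_top 0.59 c 0.352 -0.263 size 0.077 0.078 ang 0.3 [389. 284.] [46. 56. 81.]
scene twin 0.62 c 0.592 -0.011 size 0.157 0.113 ang 89.4 [270. 229.] [180. 165. 133.]
scene left_rocker 0.82 c 0.580 0.027 size 0.052 0.053 ang 87.9 [282. 220.] [225. 214. 175.]
scene overhead_rocker 0.67 c 0.498 0.273 size 0.064 0.056 ang 1.7 [365. 178.] [228. 217. 178.]
scene release_top 0.9 c 0.561 -0.419 size 0.089 0.081 ang 19.2 [105. 254.] [ 81. 130.  79.]
scene release_top 0.73 c 0.517 -0.288 size 0.079 0.090 ang 84.9 [158. 229.] [64. 59. 54.]
scene release_top 0.69 c 0.371 -0.268 size 0.088 0.079 ang 9.7 [159. 185.] [ 61.  83. 129.]
```

>>> step_arm([
  [0, 0.8, 1, 0.2, 0, 0, -1],
  [0, 1, 1, 0.2, 0, 0, -1],
  [0, 1, 1, 0.2, 0, 0, -1],
  [0, 1, 1, 0, 0, 0, 0],
  [0, 1, 1, 0, 0, 0, 0],
  [0, 1, 1, 0, 0, 0, 0],
  [0, 1, 1, 0, 0, 0, 0],
  [0, 1, 1, 0, 0, 0, 0],
  [0, 1, 1, 0, 0, 0, 0],
  [0, 0.5, 1, 0, 0, 0, 0],
  [0, 0.5, 1, 0, 0, 0, 0],
])

```text
time_s: 3.1
tcp_pos: [0.5179, -0.3056, 0.2105]
tcp_rot: [[-1.0, -0.023, -0.0], [-0.023, 1.0, 0.0], [0.0, 0.0, -1.0]]
contact_force: [0.6, -0.3, -0.5]
gripper_width: -0.001
grip_force: 0.0
```

>>> step_arm([
  [0, 0.2, 1, 0, 0, 0, -0.2],
  [0, 0.2, 1, 0, 0, 0, 0],
  [0, 0.2, 1, 0, 0, 0, 0],
  [0, 0.2, 1, 0, 0, 0, 0],
  [0, 0.2, 1, 0, 0, 0, 0],
  [0, 0.2, 1, 0, 0, 0, 0],
  [0, 0.2, 1, 0, 0, 0, 0],
  [0, 0.2, 1, 0, 0, 0, 0],
  [0, 0.2, 1, 0, 0, 0, 0],
  [0, 0.2, 1, 0, 0, 0, 0],
  [0, 0.2, 0.9, -0.5, 0, 0, 0],
  [0, 0.2, 0.2, -0.5, 0, 0, 0],
  [0, 0, 0, 0, 0, 0, 0],
])

```text
time_s: 4.4
tcp_pos: [0.5881, 0.0265, 0.1781]
tcp_rot: [[-1.0, -0.003, -0.004], [-0.003, 1.0, -0.001], [0.004, -0.001, -1.0]]
contact_force: [-0.4, 0.4, 0.1]
gripper_width: -0.001
grip_force: 0.0
```

```bash
cat > look.py <<'E'
import sys
from h import *
s,M=snap("wrist",sys.argv[1])
print(ctrl.read_state()["tcp_pos"], ctrl.read_state()["time_s"], "cam",M[:3,3].round(3))
for a in sys.argv[2:]:
    t,z=a.split(":")
    for r in vision.search_frame("wrist",t)[:3]: print(t,"sf",round(r["conf"],2),(M@np.append(r["position"],1))[:3].round(3))
    for r in vision.cut_out("wrist",t)[:3]:
        m=np.array(r["pixels"]).astype(np.uint8)
        c=max(cv2.findContours(m,0,2)[0],key=cv2.contourArea)[:,0]
        w=np.array([ray(s,M,u,v,float(z))[:2] for u,v in c],np.float32)
        (x,y),(p,q),an=cv2.minAreaRect(w)
        print(t,round(r["conf"],2),"c %.3f %.3f size %.3f %.3f ang %.1f"%(x,y,p,q,an),"px",c.min(0),c.max(0),s["img"][m>0].mean(0).round())
E
python3 look.py w1 left_rocker:.054 right_rocker:.054 twin:.047
```

```text
[0.58835566 0.02573573 0.17940562] 4.45 cam [0.519 0.025 0.361]
left_rocker sf 0.92 [0.576 0.025 0.054]
left_rocker 0.97 c 0.577 0.028 size 0.056 0.057 ang 88.4 px [254 149] [307 203] [242. 235. 194.]
right_rocker sf 0.84 [ 0.574 -0.039  0.057]
right_rocker 0.78 c 0.576 -0.044 size 0.055 0.057 ang 88.1 px [185 148] [238 201] [241. 233. 192.]
twin sf 0.73 [ 0.57  -0.009  0.047]
twin 0.92 c 0.575 -0.008 size 0.151 0.084 ang 88.5 px [174 132] [318 212] [234. 223. 181.]
```

View pics/w1.png

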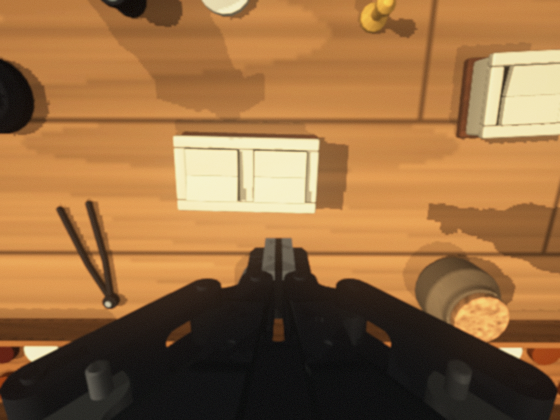

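The wrist view shows the twin at (247,172) and its left-hand rocker at (280,177), right of centre in this flipped view. That puts the left rocker at about (0.578, 0.028), so I go down onto its far half.

>>> step_arm([
  [0, 0.27, 0.07, -0.8, 0, 0, 0],
  [0, 0, 0, -1, 0, 0, 0],
  [0, 0, 0, -1, 0, 0, 0],
  [0, 0, 0, -0.9, 0, 0, 0],
  [0, 0, 0, 0, 0, 0, 0],
  [0, 0, 0, 0, 0, 0, 0],
])

```text
time_s: 5.35
tcp_pos: [0.5975, 0.0276, 0.0704]
tcp_rot: [[-1.0, -0.002, 0.0], [-0.002, 1.0, -0.001], [-0.0, -0.001, -1.0]]
contact_force: [-0.2, 0.7, 0.3]
gripper_width: -0.0
grip_force: 0.0
```

>>> step_arm([
  [0, 0, 0, -0.1, 0, 0, 0],
  [0, 0, 0, -0.1, 0, 0, 0],
  [0, 0, 0, -0.1, 0, 0, 0],
  [0, 0, 0, 0, 0, 0, 0],
])

```text
time_s: 5.75
tcp_pos: [0.5971, 0.0281, 0.0607]
tcp_rot: [[-1.0, -0.002, 0.0], [-0.002, 1.0, 0.0], [-0.0, 0.0, -1.0]]
contact_force: [0.1, 0.1, 0.9]
gripper_width: 0.001
grip_force: 0.0
```

>>> step_arm([
  [0, 0, 0, -0.1, 0, 0, 0],
  [0, 0, 0, -0.1, 0, 0, 0],
  [0, 0, 0, -0.06, 0, 0, 0],
  [0, 0, 0, 0, 0, 0, 0],
])

```text
time_s: 6.15
tcp_pos: [0.5969, 0.028, 0.0523]
tcp_rot: [[-1.0, -0.002, -0.001], [-0.002, 1.0, -0.0], [0.001, -0.0, -1.0]]
contact_force: [-1.0, 0.6, -0.0]
gripper_width: 0.001
grip_force: 0.0
```

>>> step_arm([
  [0, 0, 0, -0.04, 0, 0, 0],
  [0, 0, 0, 0, 0, 0, 0],
])

```text
time_s: 6.35
tcp_pos: [0.5971, 0.028, 0.0515]
tcp_rot: [[-1.0, -0.002, -0.0], [-0.002, 1.0, -0.0], [0.0, -0.0, -1.0]]
contact_force: [0.6, 0.3, -1.0]
gripper_width: -0.0
grip_force: 0.0
```

>>> step_arm([
  [0, 0, 0, -0.04, 0, 0, 0],
  [0, 0, 0, 0, 0, 0, 0],
])

```text
time_s: 6.55
tcp_pos: [0.5971, 0.028, 0.0503]
tcp_rot: [[-1.0, -0.002, -0.0], [-0.002, 1.0, -0.0], [0.0, -0.0, -1.0]]
contact_force: [0.5, 0.4, 0.4]
gripper_width: -0.002
grip_force: 0.0
```

```bash
python3 look.py w2 left_rocker:.054 ; python3 -c "
from h import *
print(ctrl.read_state()['contact_force'],vision.snapshot('wrist')['mount'])
im=cv2.imread('pics/w2.png')[100:320,120:440];cv2.imwrite('pics/w2c.png',cv2.resize(im,(800,550)))"
```

```text
[0.59711298 0.0280403  0.05033809] 6.6 cam [0.528 0.027 0.233]
left_rocker sf 0.62 [0.575 0.024 0.053]
left_rocker 0.75 c 0.578 0.028 size 0.055 0.056 ang 89.0 px [235 156] [324 243] [225. 210. 163.]
[-0.45998904  0.21839396  0.33654113] [[-4.43013518e-05  9.63010221e-01  2.69464863e-01  6.93012477e-02]
 [ 9.99999554e-01  2.96738095e-04 -8.96074109e-04 -1.09379937e-03]
 [-9.42889016e-04  2.69464703e-01 -9.63009805e-01 -1.83074099e-01]
 [ 0.00000000e+00  0.00000000e+00  0.00000000e+00  1.00000000e+00]]
```

View pics/w2c.png

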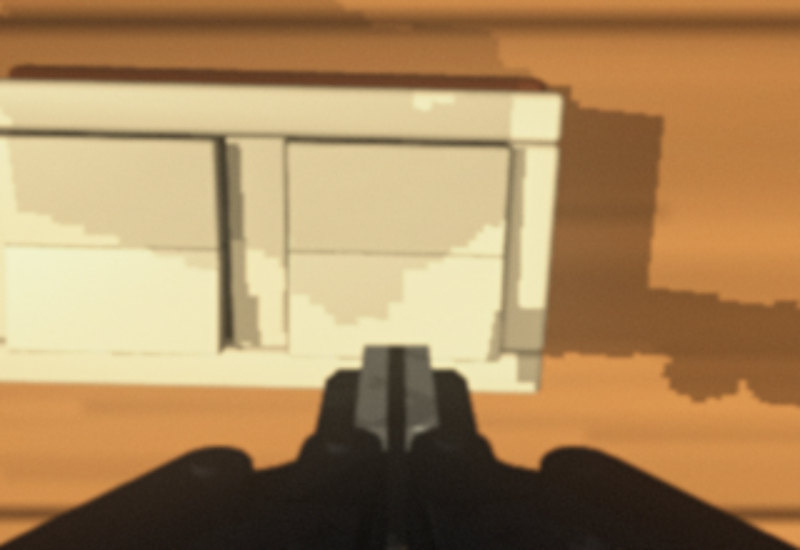

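Run:
```python
from h import *
s,M=snap("wrist")
t=ctrl.read_state()["tcp_pos"]
for d in [(0,0,0),(-.011,0,0),(-.011,0,.02),(-.011,.01,0),(.011,0,0)]: print(d,proj(s,M,t+np.array(d)).round(1))
for v in (236,239,242,245,250): print(v,ray(s,M,279,v,.05).round(4),ray(s,M,279,v,.055).round(4))
s,M=snap("scene","scene1"); p=proj(s,M,t); print(p)
u,v=p.astype(int); cv2.imwrite("pics/s1c.png",cv2.resize(s["img"][v-60:v+40,u-70:u+70,::-1],(700,500)))
```

```text
(0, 0, 0) [279.6 228.3]
(-0.011, 0, 0) [279.6 212.3]
(-0.011, 0, 0.02) [279.8 222.8]
(-0.011, 0.01, 0) [295.1 212.3]
(0.011, 0, 0) [279.5 243.8]
236 [0.6027 0.0277 0.05  ] [0.6007 0.0277 0.055 ]
239 [0.6049 0.0277 0.05  ] [0.6028 0.0277 0.055 ]
242 [0.607  0.0277 0.05  ] [0.6049 0.0277 0.055 ]
245 [0.6092 0.0277 0.05  ] [0.607  0.0277 0.055 ]
250 [0.6128 0.0277 0.05  ] [0.6105 0.0277 0.055 ]
[284.76965539 226.54686597]
```

View pics/s1c.png

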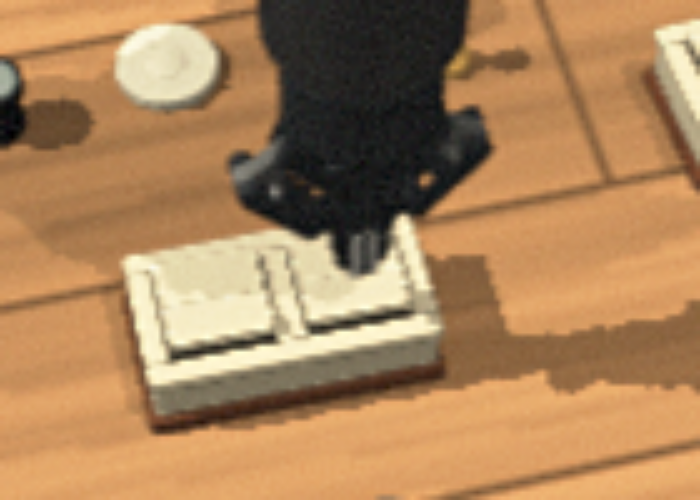

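Run:
```python
from h import *
t=ctrl.read_state()["tcp_pos"]
s,M=snap("scene");w,W=snap("wrist")
for z in (.05,.055,.06,.065,.07,.08): print(z,"scene lower tip",ray(s,M,286,220.5,z)[:2].round(3),"wrist near edge",ray(w,W,278.5,239,z)[:2].round(3))
```

```text
0.05 scene lower tip [0.58  0.036] wrist near edge [0.605 0.027]
0.055 scene lower tip [0.583 0.035] wrist near edge [0.603 0.027]
0.06 scene lower tip [0.586 0.034] wrist near edge [0.601 0.027]
0.065 scene lower tip [0.589 0.033] wrist near edge [0.599 0.027]
0.07 scene lower tip [0.593 0.032] wrist near edge [0.597 0.027]
0.08 scene lower tip [0.599 0.03 ] wrist near edge [0.592 0.027]
```

>>> step_arm([
  [0, 0, 0, -0.05, 0, 0, 0],
  [0, 0, 0, -0.05, 0, 0, 0],
  [0, 0, 0, 0, 0, 0, 0],
])

```text
time_s: 7.25
tcp_pos: [0.5969, 0.028, 0.0471]
tcp_rot: [[-1.0, -0.002, -0.0], [-0.002, 1.0, -0.0], [0.0, -0.0, -1.0]]
contact_force: [0.4, -0.7, -0.1]
gripper_width: -0.0
grip_force: 0.0
```

The two views put the real fingertips about 25 to 35 mm higher than the reported TCP. I keep going down in guarded steps.

>>> step_arm([
  [0, 0, 0, -0.1, 0, 0, 0],
  [0, 0, 0, -0.1, 0, 0, 0],
  [0, 0, 0, -0.1, 0, 0, 0],
  [0, 0, 0, 0, 0, 0, 0],
])

```text
time_s: 7.65
tcp_pos: [0.5967, 0.0279, 0.0378]
tcp_rot: [[-1.0, -0.002, -0.001], [-0.002, 1.0, -0.0], [0.001, -0.0, -1.0]]
contact_force: [0.4, -0.3, -0.7]
gripper_width: 0.002
grip_force: 0.0
```

Run:
```python
from h import *
t=ctrl.read_state()["tcp_pos"]
s,M=snap("scene");p=proj(s,M,t); print(t,p)
u,v=p.astype(int); a=s["img"][v-60:v+40,u-70:u+70,::-1]
w,W=snap("wrist"); b=w["img"][140:260,220:340,::-1]
cv2.imwrite("pics/s2c.png",np.hstack([cv2.resize(a,(420,300),interpolation=cv2.INTER_CUBIC),cv2.resize(b,(300,300))]))
```

```text
[0.59672628 0.02794365 0.03776821] [284.636814   229.13663115]
```

View pics/s2c.png

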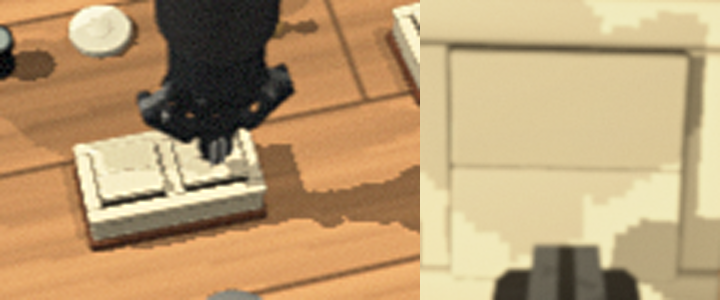

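>>> step_arm([
  [0, 0, 0, -0.08, 0, 0, 0],
  [0, 0, 0, -0.08, 0, 0, 0],
  [0, 0, 0, 0, 0, 0, 0],
])

```text
time_s: 8.05
tcp_pos: [0.5969, 0.028, 0.0332]
tcp_rot: [[-1.0, -0.002, -0.001], [-0.002, 1.0, -0.0], [0.001, -0.0, -1.0]]
contact_force: [0.0, -0.5, -0.3]
gripper_width: 0.003
grip_force: 0.0
```

>>> step_arm([
  [0, 0, 0, -0.08, 0, 0, 0],
  [0, 0, 0, -0.04, 0, 0, 0],
  [0, 0, 0, 0, 0, 0, 0],
])

```text
time_s: 8.35
tcp_pos: [0.597, 0.028, 0.0298]
tcp_rot: [[-1.0, -0.002, -0.0], [-0.002, 1.0, -0.0], [0.0, -0.0, -1.0]]
contact_force: [0.3, 0.3, -0.1]
gripper_width: 0.002
grip_force: 0.0
```

>>> step_arm([
  [0, 0, 0, -0.06, 0, 0, 0],
  [0, 0, 0, 0, 0, 0, 0],
])

```text
time_s: 8.55
tcp_pos: [0.597, 0.028, 0.028]
tcp_rot: [[-1.0, -0.002, -0.0], [-0.002, 1.0, -0.0], [0.0, -0.0, -1.0]]
contact_force: [0.2, -1.0, -0.2]
gripper_width: -0.001
grip_force: 0.0
```

>>> step_arm([
  [0, 0, 0, -0.05, 0, 0, 0],
  [0, 0, 0, -0.03, 0, 0, 0],
  [0, 0, 0, 0, 0, 0, 0],
])

```text
time_s: 8.85
tcp_pos: [0.597, 0.028, 0.0256]
tcp_rot: [[-1.0, -0.002, -0.0], [-0.002, 1.0, -0.0], [0.0, -0.0, -1.0]]
contact_force: [0.1, -0.1, 0.1]
gripper_width: 0.002
grip_force: 0.0
```

>>> step_arm([
  [0, 0, 0, -0.05, 0, 0, 0],
  [0, 0, 0, -0.03, 0, 0, 0],
  [0, 0, 0, 0, 0, 0, 0],
])

```text
time_s: 9.15
tcp_pos: [0.597, 0.028, 0.0232]
tcp_rot: [[-1.0, -0.002, -0.0], [-0.002, 1.0, -0.0], [0.0, -0.0, -1.0]]
contact_force: [-0.0, -0.8, -0.1]
gripper_width: 0.002
grip_force: 0.0
```

Run:
```python
from h import *
t=ctrl.read_state()["tcp_pos"]
s,M=snap("scene");print(t)
a=s["img"][160:260,220:330,::-1]
w,W=snap("wrist"); b=w["img"][140:260,220:340,::-1]
cv2.imwrite("pics/s3c.png",np.hstack([cv2.resize(a,(440,400),interpolation=cv2.INTER_CUBIC),cv2.resize(b,(360,360)) if 0 else cv2.resize(b,(360,400))]))
```

```text
[0.5970399  0.02801893 0.0232413 ]
```

View pics/s3c.png

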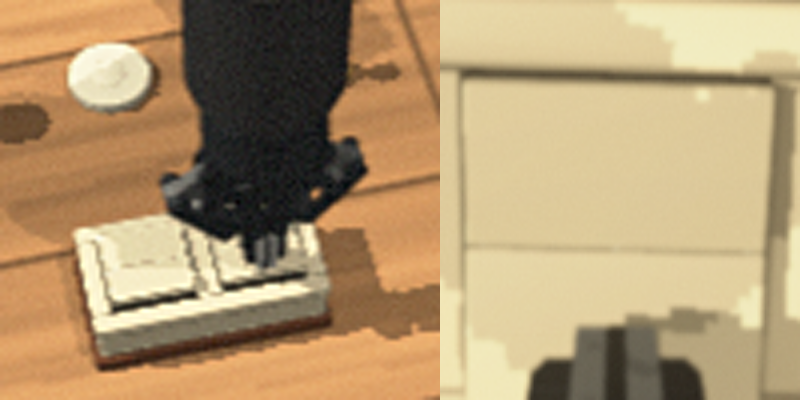

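>>> step_arm([
  [0, 0, 0, -0.05, 0, 0, 0],
  [0, 0, 0, -0.03, 0, 0, 0],
  [0, 0, 0, 0, 0, 0, 0],
])

```text
time_s: 9.55
tcp_pos: [0.597, 0.028, 0.0208]
tcp_rot: [[-1.0, -0.002, -0.0], [-0.002, 1.0, -0.0], [0.0, -0.0, -1.0]]
contact_force: [0.2, 0.1, -0.7]
gripper_width: 0.001
grip_force: 0.0
```

>>> step_arm([
  [0, 0, 0, -0.05, 0, 0, 0],
  [0, 0, 0, -0.03, 0, 0, 0],
  [0, 0, 0, 0, 0, 0, 0],
])

```text
time_s: 9.85
tcp_pos: [0.5973, 0.0281, 0.0186]
tcp_rot: [[-1.0, -0.002, 0.0], [-0.002, 1.0, 0.0], [-0.0, 0.0, -1.0]]
contact_force: [0.7, 0.3, 0.5]
gripper_width: 0.003
grip_force: 0.1
```

>>> step_arm([
  [0, 0, 0, -0.05, 0, 0, 0],
  [0, 0, 0, -0.02, 0, 0, 0],
  [0, 0, 0, 0, 0, 0, 0],
])

```text
time_s: 10.15
tcp_pos: [0.5972, 0.0281, 0.0165]
tcp_rot: [[-1.0, -0.002, 0.0], [-0.002, 1.0, 0.0], [-0.0, 0.0, -1.0]]
contact_force: [0.3, -0.5, 0.0]
gripper_width: -0.002
grip_force: 0.4
```

>>> step_arm([
  [0, 0, 0, -0.04, 0, 0, 0],
  [0, 0, 0, 0, 0, 0, 0],
])

```text
time_s: 10.35
tcp_pos: [0.5971, 0.028, 0.0152]
tcp_rot: [[-1.0, -0.002, -0.0], [-0.002, 1.0, 0.0], [0.0, 0.0, -1.0]]
contact_force: [0.2, 0.2, 1.2]
gripper_width: -0.004
grip_force: 0.4
```

>>> step_arm([
  [0, 0, 0, -0.04, 0, 0, 0],
  [0, 0, 0, 0, 0, 0, 0],
])

```text
time_s: 10.55
tcp_pos: [0.5974, 0.0281, 0.0144]
tcp_rot: [[-1.0, -0.002, 0.0], [-0.002, 1.0, 0.0], [-0.0, 0.0, -1.0]]
contact_force: [0.8, -0.2, 3.8]
gripper_width: -0.001
grip_force: 1.6
```

>>> step_arm([
  [0, 0, 0, -0.04, 0, 0, 0],
  [0, 0, 0, 0, 0, 0, 0],
])

```text
time_s: 10.75
tcp_pos: [0.5974, 0.0281, 0.0142]
tcp_rot: [[-1.0, -0.002, 0.001], [-0.002, 1.0, -0.0], [-0.001, -0.0, -1.0]]
contact_force: [-3.0, 0.3, 12.6]
gripper_width: -0.001
grip_force: 6.3
```

Now 12.6 N at the stop, after about 5 mm of rocker travel, so the tips really do sit about 39 mm above the reported TCP. I lift off and check.

>>> step_arm([
  [0, 0, 0, 0.5, 0, 0, 0],
  [0, 0, 0, 1, 0, 0, 0],
  [0, -0.6, 0.5, 1, 0, 0, 0],
  [0, -1, 1, 0, 0, 0, 0],
  [0, -0.8, 1, 0, 0, 0, 0],
  [0, -0.5, 1, 0, 0, 0, 0],
  [0, -0.4, 1, 0, 0, 0, 0],
  [0, -0.3, 1, 0, 0, 0, 0],
  [0, -0.3, 1, 0, 0, 0, 0],
  [0, 0, 1, 0, 0, 0, 0],
  [0, 0, 0.7, 0, 0, 0, 0],
  [0, 0, 0, 0, 0, 0, 0],
  [0, 0, 0, 0, 0, 0, 0],
])

```text
time_s: 12.05
tcp_pos: [0.4798, 0.2739, 0.0873]
tcp_rot: [[-1.0, -0.002, -0.001], [-0.002, 1.0, -0.001], [0.001, -0.001, -1.0]]
contact_force: [-0.0, -1.0, -0.8]
gripper_width: 0.002
grip_force: 0.0
```

```bash
python3 look.py w5 overhead_rocker:.054 single:.047
python3 - <<'E'
from h import *
w=cv2.imread("pics/w5.png")
s,M=snap("scene");u,v=proj(s,M,[.578,-.008,.053]).astype(int)
a=cv2.resize(s["img"][v-35:v+35,u-50:u+50,::-1],(400,280),interpolation=cv2.INTER_CUBIC)
cv2.imwrite("pics/c5.png",np.hstack([a,cv2.resize(w,(373,280))]))
E
```

```text
[0.47979731 0.27329817 0.08739608] 12.1 cam [0.411 0.273 0.27 ]
overhead_rocker sf 0.82 [0.486 0.277 0.058]
overhead_rocker 0.89 c 0.494 0.274 size 0.054 0.054 ang 2.0 px [243 196] [314 261] [243. 234. 193.]
single sf 0.71 [0.479 0.272 0.047]
single 0.73 c 0.491 0.274 size 0.089 0.080 ang 2.7 px [226 166] [330 275] [224. 210. 171.]
```

View pics/c5.png

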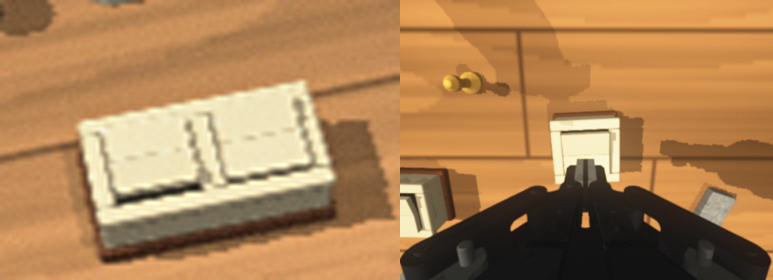

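The left rocker's far half is now down; its shadow gap has closed, while the right one still stands raised. Next, the near half of the single switch.

>>> step_arm([
  [0, -0.05, 0, -0.7, 0, 0, 0],
  [0, 0, 0, -0.8, 0, 0, 0],
  [0, 0, 0, -0.6, 0, 0, 0],
  [0, 0, 0, 0, 0, 0, 0],
  [0, 0, 0, 0, 0, 0, 0],
])

```text
time_s: 12.85
tcp_pos: [0.4789, 0.2738, 0.0252]
tcp_rot: [[-1.0, -0.001, -0.0], [-0.001, 1.0, -0.001], [0.0, -0.001, -1.0]]
contact_force: [-0.8, -0.2, -0.2]
gripper_width: 0.001
grip_force: 0.0
```

>>> step_arm([
  [0, 0, 0, -0.06, 0, 0, 0],
  [0, 0, 0, -0.06, 0, 0, 0],
  [0, 0, 0, -0.05, 0, 0, 0],
  [0, 0, 0, -0.05, 0, 0, 0],
  [0, 0, 0, 0, 0, 0, 0],
])

```text
time_s: 13.35
tcp_pos: [0.4787, 0.2741, 0.0184]
tcp_rot: [[-1.0, -0.002, 0.0], [-0.002, 1.0, 0.0], [-0.0, 0.0, -1.0]]
contact_force: [-0.5, 0.2, -0.1]
gripper_width: -0.002
grip_force: 0.1
```

>>> step_arm([
  [0, 0, 0, -0.05, 0, 0, 0],
  [0, 0, 0, -0.05, 0, 0, 0],
  [0, 0, 0, -0.03, 0, 0, 0],
  [0, 0, 0, 0, 0, 0, 0],
])

```text
time_s: 13.75
tcp_pos: [0.4785, 0.274, 0.0144]
tcp_rot: [[-1.0, -0.002, -0.0], [-0.002, 1.0, -0.0], [0.0, -0.0, -1.0]]
contact_force: [-1.3, -1.4, 1.4]
gripper_width: -0.004
grip_force: 1.0
```

>>> step_arm([
  [0, 0, 0, -0.04, 0, 0, 0],
  [0, 0, 0, 0, 0, 0, 0],
])

```text
time_s: 13.95
tcp_pos: [0.4786, 0.2741, 0.0142]
tcp_rot: [[-1.0, -0.002, 0.0], [-0.002, 1.0, -0.0], [-0.0, -0.0, -1.0]]
contact_force: [-5.4, -0.8, 13.0]
gripper_width: 0.001
grip_force: 6.5
```

>>> step_arm([
  [0, 0, 0, 0.5, 0, 0, 0],
  [0, 0, 0, 1, 0, 0, 0],
  [0, 0, -0.67, 1, 0, 0, 0],
  [0, 0, -1, 0, 0, 0, 0],
  [0, 0, -1, 0, 0, 0, 0],
  [0, 0, -1, 0, 0, 0, 0],
  [0, 0, -1, 0, 0, 0, 0],
  [0, 0, -1, 0, 0, 0, 0],
  [0, 0, -1, 0, 0, 0, 0],
  [0, 0.2, -1, 0, 0, 0, 0],
  [0, 0.2, -1, 0, 0, 0, 0],
  [0, 0.2, -1, 0, 0, 0, 0],
  [0, 0.2, -1, 0, 0, 0, 0],
  [0, 0.2, -1, 0, 0, 0, 0],
  [0, 0.2, -1, 0, 0, 0, 0],
  [0, 0.2, -1, 0, 0, 0, 0],
  [0, 0, -1, 0, 0, 0, 0],
  [0, 0, -1, 0, 0, 0, 0],
  [0, 0, -1, 0, 0, 0, 0],
  [0, 0, -1, 0, 0, 0, 0],
])

```text
time_s: 15.95
tcp_pos: [0.5205, -0.2574, 0.088]
tcp_rot: [[-1.0, -0.002, -0.0], [-0.002, 1.0, -0.0], [0.0, -0.0, -1.0]]
contact_force: [-0.4, -0.2, 0.2]
gripper_width: -0.001
grip_force: 0.0
```

>>> step_arm([
  [0, 0, -1, 0, 0, 0, 0],
  [0, 0, 0, 0, 0, 0, 0],
  [0, 0, 0, 0, 0, 0, 0],
])

```text
time_s: 16.25
tcp_pos: [0.5202, -0.2866, 0.0876]
tcp_rot: [[-1.0, 0.0, -0.001], [0.0, 1.0, 0.0], [0.001, 0.0, -1.0]]
contact_force: [-0.1, 0.3, 0.4]
gripper_width: 0.001
grip_force: 0.0
```

```bash
python3 look.py w6 release_cap:.037 release_top:.028
python3 - <<'E'
from h import *
w=cv2.imread("pics/w6.png")
s,M=snap("scene");u,v=proj(s,M,[.498,.274,.053]).astype(int)
a=cv2.resize(s["img"][v-28:v+28,u-40:u+40,::-1],(400,280),interpolation=cv2.INTER_CUBIC)
cv2.imwrite("pics/c6.png",np.hstack([a,cv2.resize(w,(373,280))]))
E
```

```text
[ 0.52033089 -0.28600614  0.08780308] 16.3 cam [ 0.451 -0.288  0.271]
release_cap sf 0.81 [ 0.539 -0.423  0.034]
release_cap sf 0.59 [ 0.494 -0.29   0.037]
release_cap 0.85 c 0.494 -0.293 size 0.039 0.040 ang 22.5 px [246 150] [297 199] [173. 160. 145.]
release_cap 0.78 c 0.540 -0.426 size 0.039 0.043 ang 37.8 px [ 87 207] [137 252] [166. 157. 140.]
release_top sf 0.88 [ 0.532 -0.417  0.027]
release_top sf 0.73 [ 0.49  -0.293  0.027]
release_top sf 0.72 [ 0.377 -0.273  0.023]
release_top 0.68 c 0.536 -0.419 size 0.078 0.084 ang 23.9 px [ 77 176] [173 263] [ 98. 153.  85.]
release_top 0.59 c 0.382 -0.273 size 0.024 0.068 ang 0.0 px [250   0] [346  37] [ 45.  70. 139.]
release_top 0.58 c 0.492 -0.292 size 0.077 0.077 ang 87.3 px [225 122] [319 215] [94. 80. 69.]
```

View pics/c6.png

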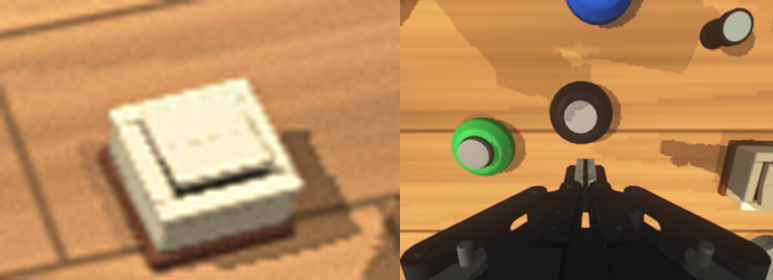

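The single switch's far half is now up, so the overhead lamp is off. The wrist view shows the black release's cap at about (271,174), or (0.495, -0.292); I go down onto it.

>>> step_arm([
  [0, -0.84, -0.18, 0, 0, 0, 0],
  [0, 0, 0, -1, 0, 0, 0],
  [0, 0, 0, -1, 0, 0, 0],
  [0, 0, 0, -0.7, 0, 0, 0],
  [0, 0, 0, 0, 0, 0, 0],
  [0, 0, 0, 0, 0, 0, 0],
])

```text
time_s: 17.15
tcp_pos: [0.4958, -0.2913, 0.0076]
tcp_rot: [[-1.0, -0.003, -0.0], [-0.003, 1.0, -0.0], [0.0, -0.0, -1.0]]
contact_force: [0.1, -0.2, 0.8]
gripper_width: -0.003
grip_force: 0.0
```

>>> step_arm([
  [0, 0, 0, -0.05, 0, 0, 0],
  [0, 0, 0, -0.05, 0, 0, 0],
  [0, 0, 0, -0.05, 0, 0, 0],
  [0, 0, 0, -0.05, 0, 0, 0],
  [0, 0, 0, -0.03, 0, 0, 0],
  [0, 0, 0, 0, 0, 0, 0],
])

```text
time_s: 17.75
tcp_pos: [0.4953, -0.2915, 0.0002]
tcp_rot: [[-1.0, -0.002, -0.0], [-0.002, 1.0, 0.0], [0.0, 0.0, -1.0]]
contact_force: [-0.1, -0.8, 0.5]
gripper_width: 0.002
grip_force: 0.0
```

>>> step_arm([
  [0, 0, 0, -0.05, 0, 0, 0],
  [0, 0, 0, -0.05, 0, 0, 0],
  [0, 0, 0, -0.05, 0, 0, 0],
  [0, 0, 0, 0, 0, 0, 0],
])

```text
time_s: 18.15
tcp_pos: [0.4956, -0.2915, -0.0042]
tcp_rot: [[-1.0, -0.002, 0.0], [-0.002, 1.0, -0.0], [-0.0, -0.0, -1.0]]
contact_force: [-0.3, 1.4, 2.9]
gripper_width: 0.002
grip_force: 1.8
```

>>> step_arm([
  [0, 0, 0, -0.04, 0, 0, 0],
  [0, 0, 0, -0.04, 0, 0, 0],
  [0, 0, 0, 0, 0, 0, 0],
])

```text
time_s: 18.45
tcp_pos: [0.4956, -0.2915, -0.0065]
tcp_rot: [[-1.0, -0.002, 0.0], [-0.002, 1.0, -0.0], [-0.0, -0.0, -1.0]]
contact_force: [-0.6, 0.7, 4.6]
gripper_width: 0.001
grip_force: 2.4
```

>>> step_arm([
  [0, 0, 0, -0.04, 0, 0, 0],
  [0, 0, 0, 0, 0, 0, 0],
])

```text
time_s: 18.65
tcp_pos: [0.4956, -0.2916, -0.0067]
tcp_rot: [[-1.0, -0.002, 0.0], [-0.002, 1.0, -0.0], [-0.0, -0.0, -1.0]]
contact_force: [-3.5, 2.2, 13.9]
gripper_width: 0.0
grip_force: 7.1
```

The cap is at its stop: 13.9 N, and the tip has stopped sinking. I lift and check.

>>> step_arm([
  [0, 0, 0, 0.3, 0, 0, 0],
  [0, 0, 0, 1, 0, 0, 0],
  [0, 0, 0, 1, 0, 0, 0],
  [0, 0.5, 0, 1, 0, 0, 0],
  [0, 0.5, 0, 0.5, 0, 0, 0],
  [0, 0, 0, 0, 0, 0, 0],
  [0, 0, 0, 0, 0, 0, 0],
])

```text
time_s: 19.35
tcp_pos: [0.525, -0.2911, 0.1056]
tcp_rot: [[-1.0, -0.001, -0.001], [-0.001, 1.0, 0.001], [0.001, 0.001, -1.0]]
contact_force: [-0.3, 0.5, -0.7]
gripper_width: 0.0
grip_force: 0.0
```

```bash
python3 look.py w7 release_cap:.037
python3 - <<'E'
from h import *
w=cv2.imread("pics/w7.png")
s,M=snap("scene"); im=s["img"][:,:,::-1]
C=[]
for p in ([.578,-.008,.053],[.498,.274,.053]):
    u,v=proj(s,M,p).astype(int); C.append(cv2.resize(im[v-35:v+35,u-50:u+50],(400,280),interpolation=cv2.INTER_CUBIC))
b=np.hstack([cv2.resize(im,(400,300)),cv2.resize(w,(400,300))])
cv2.imwrite("pics/c7.png",np.vstack([np.hstack(C),b]))
E
```

```text
[ 0.52430625 -0.29101483  0.10503994] 19.4 cam [ 0.456 -0.292  0.289]
release_cap sf 0.81 [ 0.541 -0.424  0.037]
release_cap sf 0.61 [ 0.494 -0.29   0.037]
release_cap 0.86 c 0.494 -0.293 size 0.038 0.039 ang 74.9 px [254 142] [300 188] [179. 166. 151.]
release_cap 0.79 c 0.541 -0.426 size 0.039 0.042 ang 40.1 px [104 195] [150 238] [165. 156. 138.]
release_cap 0.41 c 0.399 -0.137 size 0.036 0.056 ang 12.1 px [445  13] [519  71] [113. 103.  84.]
```

View pics/c7.png

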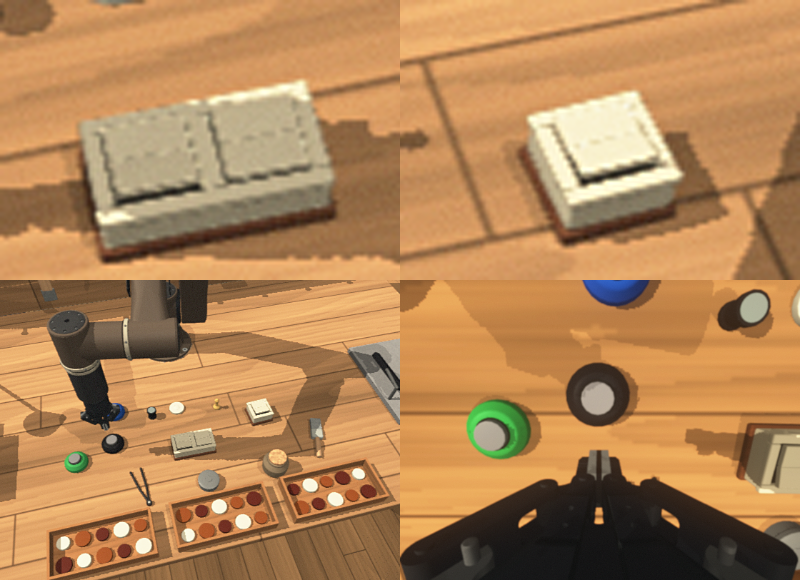

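The left rocker is on, the right one is still off, the overhead is off, and the release is unmoved with its cap back up. Handing in.

```bash
python3 -c "
from h import *
print(order.hand_in())"
```

```text
the job is handed in; nothing more can be done
None
```

Job handed in, about 19 s on the robot's clock: I pressed the left raking lamp on, then the overhead off, then the black camera release fully down and let it come up; the right lamp stayed off and nothing appeared shifted in the last pictures.

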